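# Swing the hold-down arms over a control unit

## Robot

A 6-joint arm with a two-finger parallel gripper is mounted at the origin on the work surface. World frame = base frame: x ahead of the robot, y to its left, z up, the work surface at z = 0. Lengths are in m, angles in rad, forces in N, time in s.
With the tool pointing down it reaches from about 0.425 to 0.95 m from the base axis. Payload 3.5 kg.
Tool frame: the origin (TCP) lies midway between the tips of the shut fingers; the grasp point (between the pads) lies ctrl.grasp_offset behind it (ctrl.grasp_offset is the distance from the TCP to the grasp point, in m); x points along the fingers, y is the direction in which the jaws open and shut, and the axes are right-handed (so a half turn about x gives the same grasp; the last joint's range is limited). The gripper opens to 85 mm and grips with 20 to 120 N. Pads are 22 mm wide; open, the fingers measure 114 mm over their backs; the gripper's body (76 mm by 85 mm) begins 54 mm behind the grasp point. The pads swing forward as they close: fully open they stand 13 mm farther back than shut.
Start: joints at [-1.407, 0.286, 1.577, -0, 1.279, -0.15], TCP at [0.208, -0.642, 0.231] pointing down, gripper open.
Joint ranges: [-2.77, 2.77], [-0.9, 2.22], [0.21, 2.48], [-1.53, 4.67], [0.24, 2.81], [-2.84, 2.84]. Speed limits (rad/s): [2.79, 2.79, 3.14, 3.14, 3.14, 3.14].

## Interface

Orientations are given as a unit quaternion [x, y, z, w].
In Python, from plant import readout, read_camera, sign_off, ctrl gives the robot as it stands.
- The arm moves only by the tool drive_tool, never from a script. Its argument "steps" is a list of rows, each a list of 5 numbers: the shift along the tool's x, y, z in cm, then the turn about the tool's x in degrees, then the opening, from 0 (shut) to 1 (fully open). A call has 1 to 10 rows; each row shifts and turns the commanded pose from where the row before left it, along the tool's axes as they then stand; what a row does not reach is not made up. A row lasts 1/10 s, in which the tool goes at most 50 mm and 8.59 degrees, less where a joint would pass 70% of its speed; a pose out of reach is approached as far as the arm can. A call is refused whole if a number of a shift passes 5 or a number of a turn 8.59, either way. A call with a gripper value outside its range is refused whole. The fingers move at their own pace and stop on an object; "force" is the grip in N (left out, the last holds). Time passes only in rows, so rows that do not move let the fingers close. It gives the time, the measured TCP pose, the force and the opening at its end, in the units of the state.
- readout.get_state(): the state, without advancing time (a new reading comes with each control period).
- read_camera(name): name is "side" or "top"; returns a dict with "frame" (480x640x3 uint8, red, green, blue), "vertical_fov" (degrees; the focal length in pixels is half the picture's height over the tangent of half this angle, whatever the lens; pixels are square), "cx", "cy" (the principal point, pixels), "k1" (the pictures are not rectified: a ray, as slopes to the right and down, at radius r is drawn at 1 + k1 r^2 times it, then the intrinsics apply), "eye" and "orientation" of the camera in the world. Camera axes: x right, y up, looking along -z (the intrinsics and any distortion apply to the point x, -y, -z); pixel columns grow to the right and rows downward; lengths in m; the calibration is good to about 2 mm. A picture is of the moment at which its call begins. There is no depth.
- sign_off(): hands the job in, once; it reports no verdict.
The state is a dict: "time": time; "qpos": joint angles; "dq": joint speeds; "joint_efforts": joint torques, N m; "eef_pos": TCP position; "tcp_rot": TCP orientation; "contact_force": force on the tool from outside, world axes, zero at the start; "wrist_torque": the same for the moment, N m; "opening": opening from 0.0 (shut) to 1.0 (fully open).
Only numpy, scipy, OpenCV 4.12 (cv2) and the standard library are available. Lean on these libraries where they do the work, as an engineer would, in place of code of your own. Each camera call takes 0.05 s, during which the arm holds its last target. There are 200 camera calls.

## Task

The opened control unit lies on the repair fixture with both hold-down arms swung away. With a fingertip, gently push each arm round on its post until its foot stands over the round ear on that side of the unit, with the whole foot inside the ear's outline, then take the hand away. Only push the arms, do not squeeze them or lift anything; do not touch or shift the unit, and leave the spool, the screwdriver and the meter where they are.

Things in the scene. Friction and masses are not known exactly. Their poses are not given: they have to be found in the camera images.
- fixture: aluminium plate 220 x 320 x 10 mm bolted to the bench, with rests for the unit and two pivot posts with swing arms. Origin on the table under the middle of the unit's housing; x from the unit's black connectors (robot side) to its far edge, y left, z up. Plate from -130 to 90 mm in x, 160 mm either way in y. Yaw up to 0.35 rad. Counts its arms when forces are judged
- unit: engine control unit, cover off, loose on the fixture's rests: silver cast housing 130 x 160 x 30 mm, open green circuit board on top, black connectors on its -x side, a round ear on each y side; 0.55 kg. Origin at the centre of its underside, 22 mm above the table; axes as the fixture's. Nothing of it is higher than 60 mm above the table
- left_arm (a joint): angle of the left steel swing arm about its vertical post, rad. 0: foot exactly over the left ear's centre. Positive: swung outwards, away from the unit; from there it turns clockwise (seen from above) to reach 0. Range -0.5 to 2.0, no stop or click at 0; begins at 0.5 to 1.5. Light friction, 0.12 N m (1.5 N at 80 mm from the pivot): stays where it is left, does not coast
- left_bar (a point): point on the top face and centre line of the left arm's bar, 80 mm from the pivot axis, a good place to push its outer side. The bar is level, 18 mm wide, 18 mm tall (66 to 84 mm above the table), 109 mm from pivot axis to foot axis, with a round hub of radius 16 mm at the pivot and a round end of radius 10 mm at the foot
- left_foot (a point): centre of the underside of the left arm's black rubber foot, a round pin of radius 6 mm hanging 18 mm below the bar's free end, 48 mm above the table (4 mm above the ear). On top of the bar the same axis carries a dark round screw head of radius 7 mm, up to 91 mm above the table. Moves with the arm
- left_pivot (a point): point on the vertical pivot axis of the left arm at the height of the bar's top, 84 mm above the table; a dark nut and stud of radius 9 mm stand on it up to 94 mm. Fixed to the fixture; the bar runs straight from here to above left_foot
- left_ear (a point): centre of the top of the unit's left ear, a round cast lug of radius 15 mm with a dark hole in the middle, sticking out of the left side of the housing; top 44 mm above the table
- right_arm (a joint): angle of the right steel swing arm about its vertical post, rad. 0: foot exactly over the right ear's centre. Positive: swung outwards, away from the unit; from there it turns anticlockwise (seen from above) to reach 0. Range -0.5 to 2.0, no stop or click at 0; begins at 0.5 to 1.5. Light friction, 0.12 N m (1.5 N at 80 mm from the pivot): stays where it is left, does not coast
- right_bar (a point): point on the top face and centre line of the right arm's bar, 80 mm from the pivot axis, a good place to push its outer side. The bar is level, 18 mm wide, 18 mm tall (66 to 84 mm above the table), 109 mm from pivot axis to foot axis, with a round hub of radius 16 mm at the pivot and a round end of radius 10 mm at the foot
- right_foot (a point): centre of the underside of the right arm's black rubber foot, a round pin of radius 6 mm hanging 18 mm below the bar's free end, 48 mm above the table (4 mm above the ear). On top of the bar the same axis carries a dark round screw head of radius 7 mm, up to 91 mm above the table. Moves with the arm
- right_pivot (a point): point on the vertical pivot axis of the right arm at the height of the bar's top, 84 mm above the table; a dark nut and stud of radius 9 mm stand on it up to 94 mm. Fixed to the fixture; the bar runs straight from here to above right_foot
- right_ear (a point): centre of the top of the unit's right ear, a round cast lug of radius 15 mm with a dark hole in the middle, sticking out of the right side of the housing; top 44 mm above the table
- spool: solder spool standing on the table beyond the left arm, steel, radius 26 mm, 44 mm tall; origin at the centre of its underside. Bystander
- screwdriver: screwdriver 180 mm long lying on the table beyond the unit; bystander
- meter: blue multimeter 150 x 75 x 42 mm lying on the table beyond the right arm; origin at the centre of its underside. Bystander

How it is judged:
By the outcome, as a careful person would: the job done as asked, in the order asked, and still so for the second after the job is handed in, with the robot touching nothing.
It also fails if it takes over 58 s, if anything falls off the work surface, if the arm or the gripper's body presses on something with over 40 N, if the wrist force passes 120 N, or if a joint passes its speed limit or range.

## Working session

There is one attempt and no reset: what is moved stays moved. The work goes in short steps, Python scripts to look and compute and a tool call to move; the robot and the scene stay as the last step left them, time stands still between calls to the robot, and variables do not carry over. Pictures are saved under pics/ and viewed, about 8 in all and at most 12, crops included, and the job is handed in when it is done.

Besides the shell and the picture viewer there is one more tool, called after "Emit:" as name(argument=value, ...) on one line, values as JSON. drive_tool: Moves the arm, as the interface text tells. Its arguments: {"type":"object","properties":{"steps":{"type":"array","items":{"type":"array","items":{"type":"number"}}},"force":{"type":"number"}},"required":["steps"]}

```bash
mkdir -p pics
cat > h.py <<'E'
import numpy as np, cv2
from scipy.spatial.transform import Rotation as R
from plant import readout, read_camera, sign_off, ctrl
def mat(o):
    o=np.array(o,float); return o.reshape(3,3) if o.size==9 else R.from_quat(o).as_matrix()
def cam(n):
    c=read_camera(n); h,w=c["frame"].shape[:2]
    c["f"]=h/2/np.tan(np.radians(c["vertical_fov"])/2); c["M"]=mat(c["orientation"]); return c
def K(c): return np.array([[c["f"],0,c["cx"]],[0,c["f"],c["cy"]],[0,0,1]])
def D(c): return np.array([c["k1"],0,0,0,0.])
def unproj(c,uv,z):
    p=cv2.undistortPoints(np.array(uv,float).reshape(-1,1,2),K(c),D(c)).reshape(-1,2)
    d=np.c_[p[:,0],-p[:,1],-np.ones(len(p))]@c["M"].T; e=np.array(c["eye"])
    t=(np.asarray(z)-e[2])/d[:,2]; return e+t[:,None]*d
def proj(c,X):
    q=(np.array(X,float).reshape(-1,3)-c["eye"])@c["M"]; q=q*[1,-1,-1]
    return cv2.projectPoints(q,np.zeros(3),np.zeros(3),K(c),D(c))[0].reshape(-1,2)
def save(n,im): cv2.imwrite("pics/"+n,cv2.cvtColor(im,cv2.COLOR_RGB2BGR))
E
python3 - <<'E'
from h import *
for n in("top","side"):
    c=cam(n); save(n+"0.png",c["frame"]); print(n,c["eye"],c["M"].round(3).tolist(),c["f"],c["cx"],c["cy"],c["k1"])
print(readout.get_state(), ctrl.grasp_offset)
E
```

```text
top [ 0.47592071 -0.00187877  0.95241564] [[-0.009, 0.986, -0.164], [-1.0, -0.01, -0.007], [-0.008, 0.164, 0.986]] 535.866264447323 325.8272699658954 241.92436739737443 -0.06288444285635057
side [0.28160705 0.74048853 0.7191674 ] [[-0.906, 0.266, -0.329], [-0.423, -0.549, 0.721], [0.012, 0.792, 0.61]] 618.977380710783 327.13082044695983 240.49486030118885 0.030822303767872213
{'time': 0.1, 'qpos': array([-1.40701651e+00,  2.87118266e-01,  1.57803559e+00,  2.06818853e-05,
        1.27860523e+00, -1.50020644e-01]), 'dq': array([ 0.00136637, -0.00190317, -0.00381812,  0.0005033 , -0.00077631,
       -0.00051522]), 'joint_efforts': array([ 4.66475667e-04, -4.07298088e+01, -2.93698847e+01, -1.95354837e-04,
        3.42169260e-03,  1.92193721e-05]), 'eef_pos': array([ 0.20827746, -0.64143673,  0.23005533]), 'tcp_rot': array([ 0.69842261,  0.1112544 , -0.69841915,  0.10972244]), 'contact_force': array([-0.16977039, -0.10048797, -0.08147606]), 'wrist_torque': array([ 0.01075223,  0.02211905, -0.01616431]), 'opening': 1.0015539685576933} 0.0187
```

View pics/top0.png

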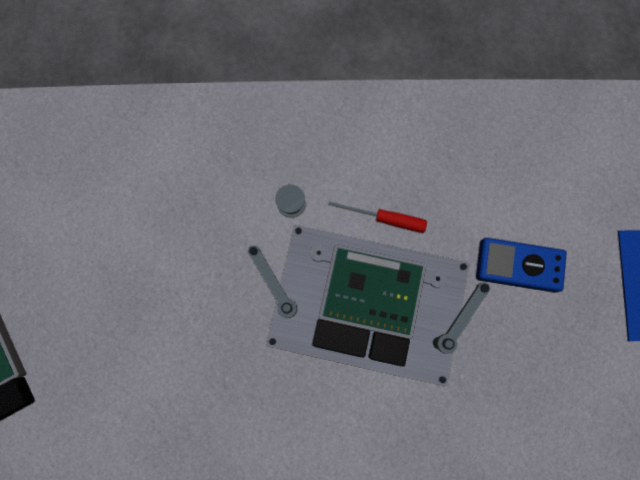

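View pics/side0.png

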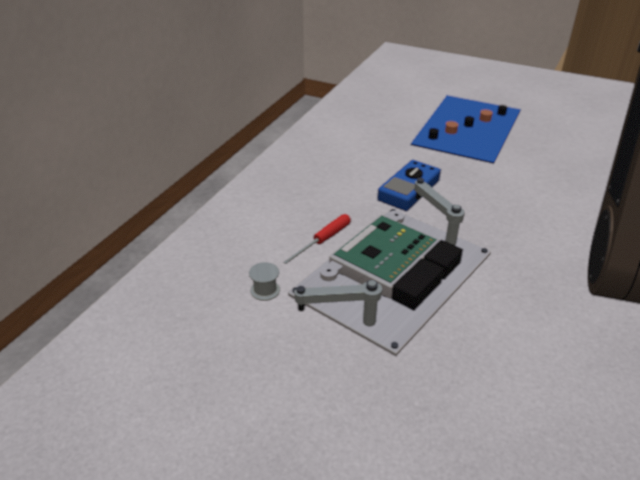

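The top view shows the left pivot at about (287,308), left screw (253,251) and left ear (318,253). The right pivot is at about (448,343), right screw (485,288) and right ear (437,279). I'll enlarge both views for finer readings.

Run:
```python
from h import *
c=cam("top"); im=c["frame"][225:365,235:500]
save("top1.png",cv2.resize(im,None,fx=3,fy=3,interpolation=cv2.INTER_CUBIC))
for n,uv,z in[("LP",(287,308),.094),("LS",(253,251),.091),("LE",(318.5,253),.044),("RP",(448,343),.094),("RS",(485,288),.091),("RE",(437.5,279),.044),
 ("c1",(298,231),.01),("c2",(463,267),.01),("c3",(272,341),.01),("c4",(443,380),.01)]: print(n,unproj(c,[uv],z)[0].round(4))
s=cam("side"); save("side1.png",cv2.resize(s["frame"][170:330,285:485],None,fx=3.5,fy=3.5,interpolation=cv2.INTER_CUBIC))
```

```text
LP [0.5124 0.067  0.094 ]
LS [0.6053 0.1229 0.091 ]
LE [0.6078 0.0172 0.044 ]
RP [ 0.4546 -0.1874  0.094 ]
RS [ 0.541  -0.2518  0.091 ]
RE [ 0.5609 -0.1849  0.044 ]
c1 [0.6529 0.0543 0.01  ]
c2 [ 0.5849 -0.2381  0.01  ]
c3 [0.4592 0.0997 0.01  ]
c4 [ 0.3898 -0.1945  0.01  ]
```

View pics/top1.png

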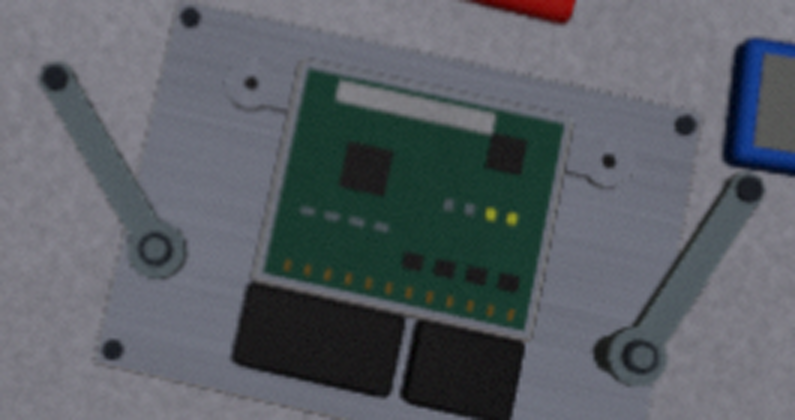

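View pics/side1.png

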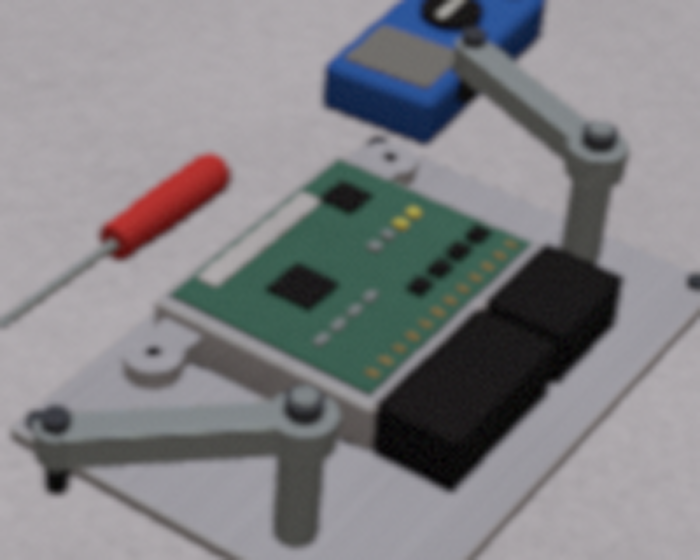

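```bash
cat > fit.py <<'E'
from h import *
from scipy.optimize import least_squares
def fit(top,side,c,s):  # order P,S,E
    zs=np.array([.094,.091,.044])
    def model(p):
        P=p[:2]; A=P+.109*np.array([np.cos(p[2]),np.sin(p[2])]); E=P+.109*np.array([np.cos(p[3]),np.sin(p[3])])
        return np.c_[np.array([P,A,E]),zs]
    fun=lambda p: np.r_[(proj(c,model(p))-top).ravel(),(proj(s,model(p))-side).ravel()]
    a=unproj(c,top,zs); d=lambda i: np.arctan2(*(a[i]-a[0])[1::-1])
    r=least_squares(fun,[*a[0][:2],d(1),d(2)]); return r,a,unproj(s,side,zs)
E
python3 - <<'E'
from fit import *
c,s=cam("top"),cam("side")
for n,t,d in [("L",[(286.5,307.8),(253.5,250.5),(318.5,252.5)],[(372.1,283.1),(300.7,287.7),(328.7,270.6)]),
              ("R",[(448.2,343.5),(484.8,287.8),(437.8,278.5)],[(456.4,207.1),(420.4,180.3),(396.1,214.9)])]:
    r,a,b=fit(np.array(t),np.array(d),c,s); print(n,r.x.round(4),"deg",np.degrees(r.x[2:]).round(1),"res",r.fun.round(1)); print((a*1e3).round(1).tolist(),(b*1e3).round(1).tolist())
    for nm,X in (("t",a),("s",b)): print(nm,np.linalg.norm(X[1:,:2]-X[0,:2],axis=1).round(4))
print(R.from_quat(readout.get_state()["tcp_rot"]).as_matrix().round(3))
E
```

```text
L [ 0.5121  0.0679  0.5216 -0.4862] deg [ 29.9 -27.9] res [-0.   0.4 -0.  -0.3  0.2  0.1  0.1 -0.2 -0.1  0.1 -0.2 -0.1]
[[512.7, 67.8, 94.0], [606.1, 122.1, 91.0], [608.6, 17.2, 44.0]] [[512.1, 68.3, 94.0], [606.6, 121.8, 91.0], [608.0, 16.9, 44.0]]
t [0.108  0.1084]
s [0.1087 0.1089]
R [ 0.4528 -0.1875 -0.6282  0.017 ] deg [-36.   1.] res [-0.1  0.6  0.   0.2  0.1 -0.  -0.3 -0.1 -0.4 -0.6 -0.2  0.1]
[[453.8, -187.7, 94.0], [541.3, -251.5, 91.0], [561.8, -185.5, 44.0]] [[452.3, -187.3, 94.0], [539.7, -249.8, 91.0], [561.6, -186.1, 44.0]]
t [0.1083 0.108 ]
s [0.1075 0.1094]
[[-0.     0.309 -0.951]
 [ 0.001 -0.951 -0.309]
 [-1.    -0.001 -0.   ]]
```

Emit:
drive_tool(steps=[[0,0,0,8.5,0],[0,0,0,8.5,0],[0,-3.5,-2.8,0,0],[0,-3.5,-2.8,0,0],[0,-3.5,-2.8,0,0],[0,-3.5,-2.8,0,0],[0,-3.5,-2.8,0,0],[0,-3.5,-2.8,0,0],[0,-3.5,-2.8,0,0],[0,-3.5,-2.8,0,0]])

```text
time: 1.3
eef_pos: [0.4284, -0.3566, 0.2315]
tcp_rot: [0.707, 0.006, -0.707, 0.006]
contact_force: [0.1, -0.3, 0.1]
opening: -0.004
```

Emit:
drive_tool(steps=[[0,-2.8,-2.1,0,0],[0,-2.8,-2.1,0,0],[0,-2.8,-2.1,0,0],[3,0,0,0,0],[3,0,0,0,0],[3,0,0,0,0],[3,0,0,0,0],[2.5,0,0,0,0],[1.5,0,0,0,0],[0,0,0,0,0]])

```text
time: 2.3
eef_pos: [0.4877, -0.2721, 0.0689]
tcp_rot: [-0.706, -0.007, 0.708, -0.005]
contact_force: [0.1, 0.2, 0.1]
opening: -0.002
```

Run:
```python
from h import *
s=readout.get_state(); print(s["time"],s["eef_pos"],s["contact_force"],s["qpos"].round(2), R.from_quat(s["tcp_rot"]).as_matrix().round(3).tolist())
c=cam("side"); print(proj(c,[s["eef_pos"]])); save("side2.png",cv2.resize(c["frame"][100:290,320:560],None,fx=3,fy=3,interpolation=cv2.INTER_CUBIC))
```

```text
2.3 [ 0.48770108 -0.2720556   0.06892664] [0.0955735  0.22409319 0.06808044] [-0.69  0.23  1.97 -0.    0.95  0.86] [[-0.004, 0.017, -1.0], [0.003, -1.0, -0.017], [-1.0, -0.003, 0.004]]
[[448.66437602 190.83349022]]
```

View pics/side2.png

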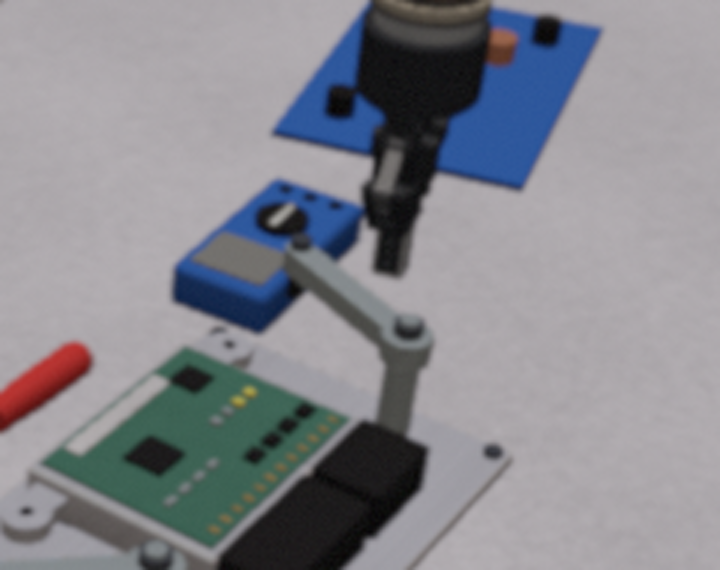

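The side view shows the shut fingertips at crop (386,272), on the outer side of the right bar at bar height. They are clear of everything, so I'll push.

Emit:
drive_tool(steps=[[0,-0.56,-0.42,0,0],[0,-0.56,-0.42,0,0],[0,-0.56,-0.42,0,0],[0,-0.56,-0.42,0,0],[0,-0.56,-0.42,0,0],[0,-0.56,-0.42,0,0],[0,-0.56,-0.42,0,0],[0,-0.56,-0.42,0,0],[0,-0.56,-0.42,0,0],[0,-0.5,-0.4,0,0]])

```text
time: 3.35
eef_pos: [0.5298, -0.2163, 0.0708]
tcp_rot: [-0.707, -0.006, 0.707, -0.006]
contact_force: [-1.0, -1.5, 0.1]
opening: -0.002
```

Run:
```python
from h import *
s=readout.get_state(); print(s["time"],s["eef_pos"],s["contact_force"])
c=cam("side"); print(proj(c,[s["eef_pos"]])); save("side3.png",cv2.resize(c["frame"][130:280,340:540],None,fx=4,fy=4,interpolation=cv2.INTER_CUBIC))
```

```text
3.35 [ 0.52982411 -0.21627767  0.0707815 ] [-1.02548137 -1.47577415  0.08472398]
[[418.67821526 199.21107618]]
```

View pics/side3.png

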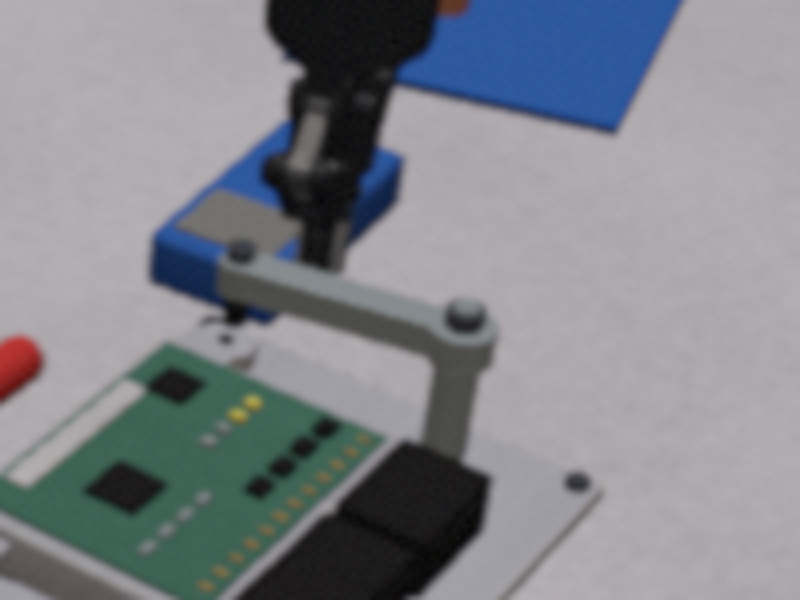

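The arm is being pushed with about 1.8 N. The screw head is at crop (241,250), which is roughly (399.9,192.2) in the full picture. I'll work out the angle that remains.

Run:
```python
from h import *
c=cam("side"); P=np.array([.4528,-.1875])
for P in (P,np.array([.4523,-.1873])):
    S=unproj(c,[(399.9,192.2)],.091)[0][:2]; d=S-P; a=np.arctan2(d[1],d[0]); print(S,np.linalg.norm(d),"ang",a)
    F=np.array([.5298,-.2163])-P; print("along",F@[np.cos(a),np.sin(a)],"off",F@[np.sin(a),-np.cos(a)])
```

```text
[ 0.56085879 -0.19349311] 0.10822485492178578 ang -0.05540477169888305
along 0.07847668840128903 off 0.02449182266731076
[ 0.56085879 -0.19349311] 0.10873529902653396 ang -0.05698664040062601
along 0.07902591255714406 off 0.024538849698195565
```

Emit:
drive_tool(steps=[[0,-0.25,-0.1,0,0],[0,-0.25,-0.1,0,0],[0,-0.15,0,0,0],[0,0,0,0,0],[0,0.5,0,0,0],[0,1.5,0,0,0],[0,2,0,0,0],[-3,0,0,0,0],[-4,0,0,0,0],[-4,0,0,0,0]])

```text
time: 4.45
eef_pos: [0.5321, -0.2523, 0.1821]
tcp_rot: [-0.707, -0.006, 0.707, -0.005]
contact_force: [1.0, -0.4, -0.2]
opening: -0.005
```

Run:
```python
from h import *
s=readout.get_state(); print(s["time"],s["eef_pos"],s["contact_force"])
c=cam("side"); save("side4.png",cv2.resize(c["frame"][150:270,360:500],None,fx=5,fy=5,interpolation=cv2.INTER_CUBIC))
```

```text
4.45 [ 0.53205182 -0.25234136  0.18208913] [ 0.96887126 -0.37951694 -0.23757076]
```

View pics/side4.png

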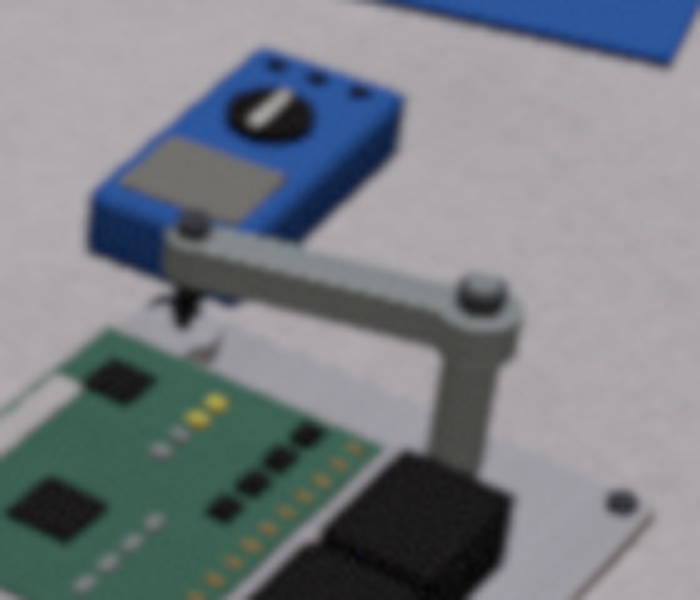

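Emit:
drive_tool(steps=[[0,-3,-0.3,0,0],[0,-4,-0.3,0,0],[0,-4,-0.3,0,0],[0,-4,-0.3,0,0],[0,-4,-0.3,0,0],[0,-4.5,-0.4,0,0],[0,-4.5,-0.4,0,0],[0,-4,-0.4,0,0],[0,-4,-0.4,0,0],[0,-3.8,-0.4,0,0]])

```text
time: 5.5
eef_pos: [0.5618, 0.1486, 0.1816]
tcp_rot: [0.708, 0.006, -0.707, 0.006]
contact_force: [0.5, -1.1, 0.4]
opening: -0.002
```

Run:
```python
from h import *
s=readout.get_state(); print(s["time"],s["eef_pos"],s["qpos"].round(2))
c=cam("side"); P=np.array([.4528,-.1875]); S=unproj(c,[(398.4,194.)],.091)[0][:2]; f=unproj(c,[(396.6,214.0)],.048)[0][:2]
E=unproj(c,[(396.1,214.9)],.044)[0][:2]; d=S-P; print("right ang",np.arctan2(d[1],d[0]),"target .017","S",S,"foot",f,"ear",E)
```

```text
5.5 [0.56183041 0.14859536 0.18162158] [ 0.08  0.13  1.86 -0.    1.16  1.64]
right ang 0.00883367820991486 target .017 S [ 0.56129577 -0.18654156] foot [ 0.56014496 -0.18376028] ear [ 0.56164312 -0.18606132]
```

Emit:
drive_tool(steps=[[0,0,0,8,0],[0,0,0,8,0],[0,0,0,8,0],[2,0,0,5,0],[3,0,0,0,0],[3,0,0,0,0],[2,0,0,0,0],[1.1,0,0,0,0],[0,0,0,0,0]])

```text
time: 6.45
eef_pos: [0.5602, 0.147, 0.0686]
tcp_rot: [-0.685, 0.172, 0.687, 0.171]
contact_force: [0.0, -0.1, -1.4]
opening: -0.0
```

Emit:
drive_tool(steps=[[0,0.62,-0.84,0,0],[0,0.62,-0.84,0,0],[0,0.62,-0.84,0,0],[0,0.62,-0.84,0,0],[0,0.6,-0.84,0,0],[0,0.6,-0.6,0,0],[0,0.6,-0.6,0,0],[0,0.6,-0.6,0,0],[0,0.6,-0.6,0,0],[0,0.6,-0.6,0,0]])

```text
time: 7.45
eef_pos: [0.5956, 0.0599, 0.07]
tcp_rot: [-0.686, 0.171, 0.686, 0.171]
contact_force: [-0.9, 2.0, 0.5]
opening: -0.002
```

Run:
```python
from h import *
s=readout.get_state(); print(s["time"],s["eef_pos"],s["contact_force"])
c=cam("side"); print(proj(c,[s["eef_pos"]])); save("side5.png",cv2.resize(c["frame"][190:350,240:440],None,fx=4,fy=3.75 and 4,interpolation=cv2.INTER_CUBIC)[:600])
```

```text
7.45 [0.59560803 0.05990911 0.06997373] [-0.92755281  2.00267973  0.49239535]
[[324.61719566 276.1240019 ]]
```

View pics/side5.png

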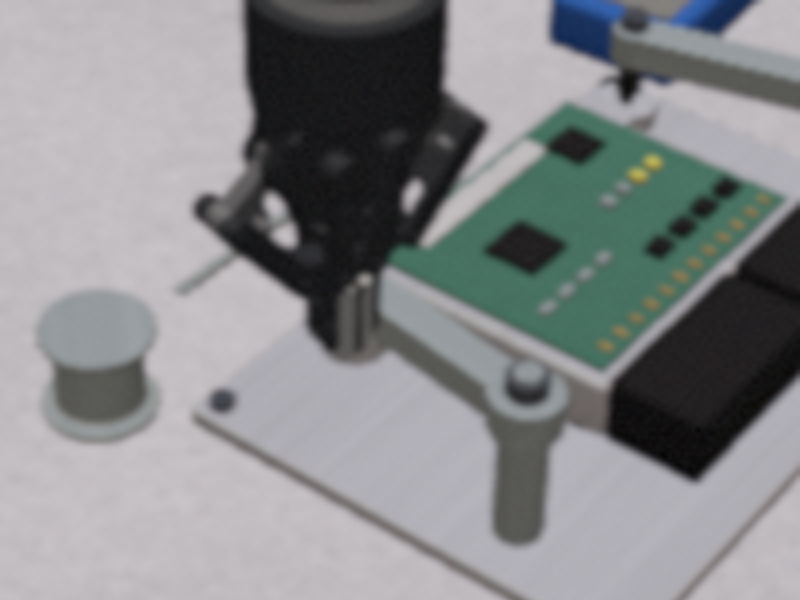

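The foot is hidden behind the gripper here, but the bar lies against the finger with about 2 N on it. Contact geometry worked for the right arm, so I'll use it again: about 8.5 mm more, then retract and look.

Emit:
drive_tool(steps=[[0,0.3,-0.1,0,0],[0,0.3,-0.1,0,0],[0,0.25,0,0,0],[0,0,0,0,0],[0,-0.5,0,0,0],[0,-1.5,0,0,0],[0,-2,0,0,0],[-3,0,0,0,0],[-4,0,0,0,0],[-4,0,0,0,0]])

```text
time: 8.5
eef_pos: [0.6124, 0.0893, 0.1809]
tcp_rot: [-0.686, 0.171, 0.687, 0.171]
contact_force: [0.5, -0.4, 0.3]
opening: 0.002
```

Emit:
drive_tool(steps=[[-4,0,0,0,0],[-4,-4,0,0,0],[0,-4,0,0,0],[0,-4,0,0,0],[0,-4,0,0,0],[0,-4,0,0,0],[0,0,0,0,0]])

```text
time: 9.2
eef_pos: [0.7046, 0.2661, 0.2539]
tcp_rot: [-0.686, 0.169, 0.687, 0.17]
contact_force: [-0.6, 0.4, -0.6]
opening: -0.001
```

Run:
```python
from h import *
s=readout.get_state(); print(s["time"],s["eef_pos"],s["contact_force"])
c=cam("side"); a=cv2.resize(c["frame"][165:315,300:480],None,fx=4,fy=4,interpolation=cv2.INTER_CUBIC); save("side6.png",a)
t=cam("top"); save("top6.png",cv2.resize(t["frame"][180:380,235:500],None,fx=3,fy=3,interpolation=cv2.INTER_CUBIC))
```

```text
9.2 [0.70460776 0.26614061 0.25394014] [-0.57061288  0.40243431 -0.60906719]
```

View pics/side6.png

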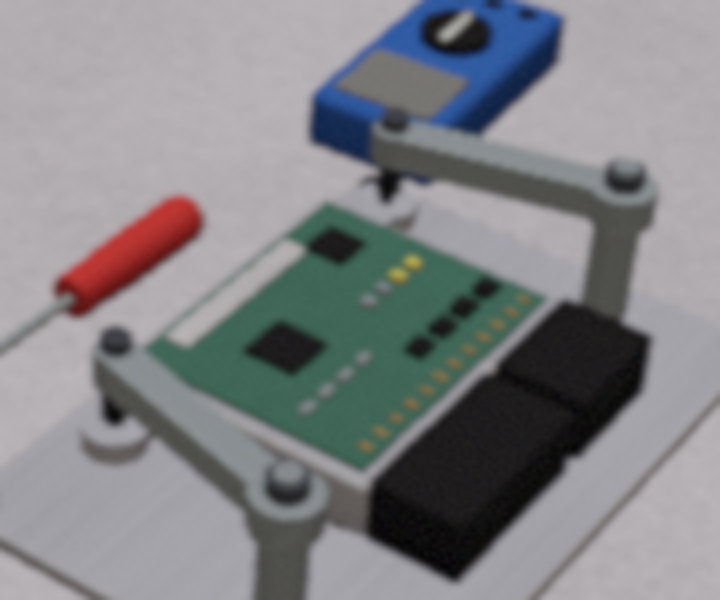

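View pics/top6.png

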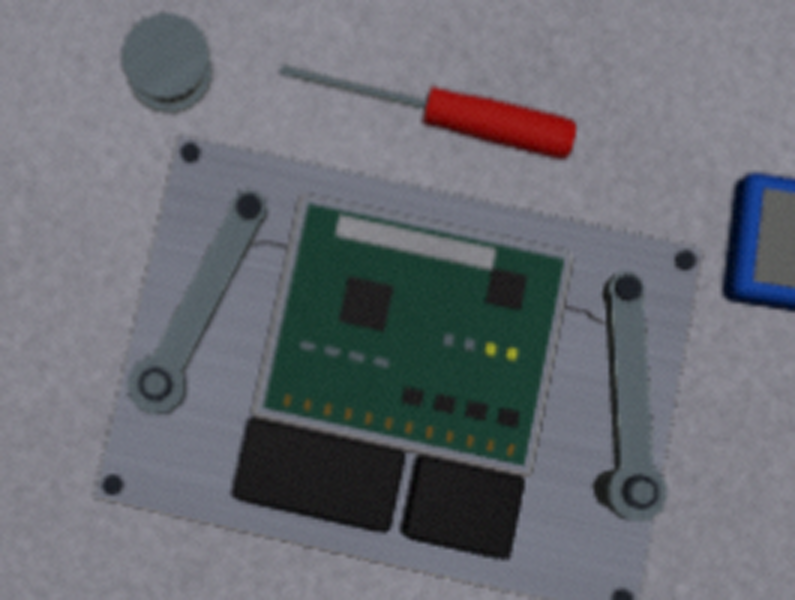

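Both feet appear over their ears. In the top view the screws are at crop (248,206) and (628,287); in the side view they are at (116,338) and (397,116). I'll check the numbers.

Run:
```python
from h import *
c,s=cam("top"),cam("side")
for n,P,g,t,d in(("L",[.5121,.0679],-.4862,(317.5,248.4),(328.6,249.1)),("R",[.4528,-.1875],.017,(444.2,275.5),(398.8,193.7))):
    E=np.array(P)+.109*np.array([np.cos(g),np.sin(g)])
    for k,uv in((c,t),(s,d)):
        S=unproj(k,[uv],.091)[0][:2]; v=S-P; a=np.arctan2(v[1],v[0]); print(n,S.round(4),"dang",round(a-g,4),"foot-ear mm",((S-E)*1e3).round(1))
```

```text
L [0.6085 0.0178] dang 0.0067 foot-ear mm [0.  0.8]
L [0.6083 0.0182] dang 0.0093 foot-ear mm [-0.2  1.3]
R [ 0.562  -0.1866] dang -0.0083 foot-ear mm [ 0.3 -0.9]
R [ 0.561  -0.1878] dang -0.0199 foot-ear mm [-0.8 -2.2]
```

Both views put each foot within about 2 mm of its ear's centre; the margin is 9 mm. The hand is clear and touching nothing, so I'm handing in.

```bash
python3 -c "
from plant import sign_off; print(sign_off())"
```

```text
the job is handed in; nothing more can be done
None
```

I pushed both hold-down arms round with the shut fingertip, the right one first and then the left, and handed the job in at about 9.5 s of robot time. The readings I took while pushing showed about 2 N on the tool.

- **Foot positions:** the last check in both cameras put the left foot 0.8 to 1.3 mm from its ear's centre and the right foot 0.9 to 2.3 mm. Each has 9 mm to spare before the foot leaves the ear's outline. The two views differ by about 1.5 mm for the right foot, which is within the camera calibration.
- **Everything else:** the unit, the screwdriver and the meter look unmoved in the last top view, and the spool, which the finger never came down to, looks undisturbed. I compared these by eye and did not measure them. The hand was raised clear and touching nothing.

No check failed.

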